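Hang the rotor key back on its stand

ROBOT

A 6-joint arm with a two-finger parallel gripper is mounted at the origin on the work surface. World frame = base frame: x ahead of the robot, y to its left, z up, the work surface at z = 0. Lengths are in m, angles in rad, forces in N, time in s.
With the tool pointing down it reaches from about 0.25 to 0.775 m from the base axis. Payload 4 kg.
Tool frame: the origin (TCP) lies at the centre of the arm's flange, where the gripper is bolted on; the fingertips stand 199 mm ahead of it and the grasp point (between the pads) lies 180 mm ahead of it; z points along the fingers, y is the line along which they close (so a half turn about z gives the same grasp; the last joint's range is limited). The gripper opens to 94 mm and grips with 3 to 60 N. Pads are 16 mm wide; open, the fingers measure 119 mm over their backs; the gripper's body (75 mm by 177 mm) begins 78 mm behind the grasp point.
Start: joints at [-1.393, 0.087, 1.371, -0, 1.684, -0.103], TCP at [0.152, -0.528, 0.405] pointing down, gripper open.
Joint ranges: [-3.1, 3.1], [-0.76, 2.03], [0.27, 2.55], [-1.08, 4.22], [0.17, 2.65], [-2.57, 2.57]. Speed limits (rad/s): [2.79, 2.79, 3.14, 3.14, 3.14, 3.14].

INTERFACE

Orientations are given as [roll, pitch, yaw] about the fixed x, y, z axes, in that order (R = Rz(yaw) Ry(pitch) Rx(roll)).
In Python, from bench import robot, eyes, models gives the robot as it stands.
- The arm moves only by the tool step_arm, never from a script. Its argument "commands" is a list that holds one entry, the list of rows, each a list of 7 numbers: the shift along the tool's x, y, z in mm, then the turn, a rotation vector about the tool's x, y, z in rad, then the finger opening in mm, from 0 to 94. In form: [[[tx, ty, tz, wx, wy, wz, gripper], ...]]. A call has 1 to 20 rows; each row shifts and turns the commanded pose from where the row before left it, along the tool's axes as they then stand; what a row does not reach is not made up. A row lasts 1/8 s, in which the tool goes at most 62.5 mm and 10.7 degrees, less where a joint would pass 70% of its speed; a pose out of reach is approached as far as the arm can. A call is refused whole if a number of a shift passes 62.5 or a number of a turn 0.188, either way. A call with a gripper value outside its range is refused whole. The fingers move at their own pace and stop on an object; the grip force is fixed at half the most. Time passes only in rows, so rows that do not move let the fingers close. It gives the time, the measured TCP pose, the force, the opening and the grip force at its end, in the units of the state.
- robot.get_obs(): the state, without advancing time (a new reading comes with each control period).
- eyes.snapshot(name): name is "side" or "top"; returns a dict with "color" (420x560x3 uint8, red, green, blue), "camera_matrix" (3x3 intrinsics, pixels), "D" ([k1, k2, p1, p2, k3] as OpenCV has them; the pictures are not rectified), "eye" and "rotation" of the camera in the world. Camera axes: x right, y up, looking along -z (the intrinsics and any distortion apply to the point x, -y, -z); pixel columns grow to the right and rows downward; lengths in m; the calibration is good to about 2 mm. A picture is of the moment at which its call begins. There is no depth.
- robot.close_job(): hands the job in; it is judged then, once.
Trained networks look in a picture, given as the dict that the camera call returned (one of the last four; its "shot" number tells which), for a name from the list of things; names that differ only in an ending like _2 or _b are one class to them, and where a whole thing is asked for, a point or a joint stands for the part that bears it (a point fixed in the world has none). Each returns a list of dicts, best first, with "confidence" (0 to 1); they miss things now and then, are a little off and sometimes report something else, mostly with a low value. They report only what shows in the picture. A call takes as long as a camera call. They do not tell look-alikes from the thing itself.
- models.masks_of(picture, query): "mask" (420x560 bool, what is visible of it) and "xy" ([column, row] in pixels, amid what is visible of it).
- models.tip_of(picture, query): "xy" ([column, row] in pixels: a listed point, or the origin of a listed thing).
The state is a dict: "time": time; "joint_positions": joint angles; "qvel": joint speeds; "joint_torque": joint torques, N m; "tool_pos": TCP position; "ee_rot": TCP orientation; "wrist_force": force on the tool from outside, world axes, zero at the start; "wrist_torque": the same for the moment, N m; "width": finger opening in m; "finger_force": force on a finger pad.
Only numpy, scipy, OpenCV 4.12 (cv2) and the standard library are available. Lean on these libraries where they do the work, as an engineer would, in place of code of your own. Each camera call takes 0.05 s, during which the arm holds its last target. There are 200 camera calls.

TASK

The centrifuge's rotor key is lying on the lab bench: hang it up by its eye on the free peg of the sloped tool stand, pushed well on past the peg's tip, handle hanging down. Let go of it there, and do not knock off the two tools that already hang on the other pegs.

Things in the scene. Friction and masses are not known exactly. Their poses are not given: they have to be found in the camera images.
- key_grip (a point): Centre of the rotor key's black plastic handle (80 long, 20 wide, 16 thick, mm), half-way up. The key, 0.1 to 0.2 kg and 191 mm long, starts flat on the bench on its handle. x points along the key to its eye, y across the handle (grasp it across its 20 mm width), z out of the key's flat side (up while it lies on the bench).
- key_eye (a point): Centre of the key's eye: a steel ring plate, hole 26 mm, outside 42 mm, 6 mm thick, 95 mm from key_grip along the key's x, in the middle plane of the handle. Axes as key_grip.
- key_tail (a point): Tail end of the key (steel cross-bar, 38 mm wide, with two small pins), 75 mm from key_grip along minus x. Axes as key_grip.
- key: The whole rotor key; origin under the centre of its handle, 8 mm below key_grip along z; axes as key_grip.
- peg_free_pin: The one empty peg of the stand's three (fixed; which one varies). Dark steel, 10 mm thick, round tip 42 mm from the foot. Origin at its foot on the stand's front, 200 mm above the bench. z runs along the peg, out from the stand: to the robot's side and 45 degrees up. x is also 45 degrees up, away from the robot. y is level, along the row.
- stand: Grey open tool stand (fixed, turned a little): a frame 370 mm wide, 235 mm high, facing the robot and leaning away, its front plane 65 degrees from the bench. Two level strips 32 mm wide in that plane: the upper holds three like pegs, 120 mm apart, 20 degrees above square to it; hung handles rest on the lower, 115 mm down-slope. Origin on the bench below the middle foot.
- cap_opener_eye (a point): Eye centre of a flat steel tool with a broad rectangular end, loosely hung on another peg of the stand (155 mm long, up to 42 mm wide, 5 mm thick, flat against the stand).
- tee_scraper_eye (a point): Eye centre of a flat steel T-shaped scraper with a short black grip, loosely hung on the remaining peg (147 mm long, up to 52 mm wide, flat against the stand, grip 10 mm thick).
Not all that is in view belongs to the job. There is more than one size of the key; the job needs the smaller.

How it is judged:
On the way:
1. the key is lifted clear of the bench (height (world z) of key_grip above 0.06 m), for 0.1 s.
At the end, for the whole second after the job is handed in: The key is at rest on the free peg: eye centre within 14 mm sideways and 17 mm up-slope of the peg's axis and at most 30 mm out from its foot; key within 0.75 rad of vertical, eye up, tail over 20 mm above the bench; the other hung tools' eyes within 40 mm of their start (x of key_eye in the frame of peg_free_pin between -0.017 and 0.017 m and y of key_eye in the frame of peg_free_pin between -0.014 and 0.014 m and z of key_eye in the frame of peg_free_pin between -0.003 and 0.03 m and angle between key_grip's own x axis and vertical below 0.75 rad and height (world z) of key_tail above 0.02 m and height (world z) of key_eye above 0.15 m and linear speed of key below 0.03 m/s and angular speed of key below 0.3 rad/s and not (distance of cap_opener_eye from where it was at the start of the episode above 0.04 m) and not (distance of tee_scraper_eye from where it was at the start of the episode above 0.04 m)); the robot touches nothing.
It fails at once if the broad-ended hanging tool is knocked off its peg (its eye moves more than 40 mm) (distance of cap_opener_eye from where it was at the start of the episode above 0.04 m).
It fails at once if the hanging T-shaped scraper is knocked off its peg (its eye moves more than 40 mm) (distance of tee_scraper_eye from where it was at the start of the episode above 0.04 m).
It also fails if it takes over 40 s, if anything falls off the work surface, if the arm or the gripper's body presses on something with over 40 N, if the wrist force passes 120 N, or if a joint passes its speed limit or range.

## Working session

There is one attempt and no reset: what is moved stays moved. The work goes in short steps, Python scripts to look and compute and a tool call to move; the robot and the scene stay as the last step left them, time stands still between calls to the robot, and variables do not carry over. Pictures are saved under pics/ and viewed, at most 10 in all, crops included, and the job is handed in when it is done.

Besides the shell and the picture viewer there is one more tool, called after "Request:" by a JSON object that holds its "method" and its "body", one argument or row to a line. step_arm: Moves the arm, as the interface text tells. Its arguments: {"type":"object","properties":{"commands":{"type":"array"}},"required":["commands"]}

```bash
mkdir -p pics; ls; cat > h.py <<'E'
import numpy as np, cv2
from scipy.spatial.transform import Rotation as Ro
from bench import robot, eyes, models
def ray(s,xy):
    K=np.array(s["camera_matrix"],float);D=np.array(s["D"],float)
    u=cv2.undistortPoints(np.array([[xy]],float),K,D)[0,0]
    d=np.array(s["rotation"])@np.array([u[0],-u[1],-1.]);return np.array(s["eye"]),d/np.linalg.norm(d)
def onz(s,xy,z):
    e,d=ray(s,xy);return e+d*(z-e[2])/d[2]
def tri(a,xa,b,xb):
    e,d=ray(a,xa);f,g=ray(b,xb)
    t=np.linalg.lstsq(np.c_[d,-g],f-e,rcond=None)[0];p=e+d*t[0];q=f+g*t[1];return (p+q)/2,np.linalg.norm(p-q)
def proj(s,P):
    c=np.array(s["rotation"]).T@(np.array(P)-s["eye"])
    return cv2.projectPoints(np.array([[c[0],-c[1],-c[2]]]),np.zeros(3),np.zeros(3),np.array(s["camera_matrix"],float),np.array(s["D"],float))[0][0,0]
def save(s,n): cv2.imwrite(f"pics/{n}.png",s["color"][:,:,::-1])
E
python3 - <<'E'
from h import *
np.set_printoptions(precision=4,suppress=True)
S={n:eyes.snapshot(n) for n in("side","top")}
cv2.imwrite("pics/a.png",cv2.resize(np.hstack([S["side"]["color"],S["top"]["color"]])[:,:,::-1],None,fx=.71,fy=.71))
for n,s in S.items():
    print(n,s["eye"],ray(s,[280,210])[1]); save(s,n)
    for q in("key_grip","key_eye","key_tail","peg_free_pin","stand","cap_opener_eye","tee_scraper_eye"):
        print(q,[(np.round(r["xy"]),round(r["confidence"],2),onz(s,r["xy"],0.008)) for r in models.tip_of(s,q)[:4]])
print(robot.get_obs())
E
```

```text
pics
side [-0.0294  0.6683  0.7631] 1.0Traceback (most recent call last):
  File "<stdin>", line 8, in <module>
  File "h.py", line 9, in onz
    e,d=ray(s,xy);return e+d*(z-e[2])/d[2]
                                      ~^^^
IndexError: invalid index to scalar variable.
```

```bash
cat > t.py <<'E'
from h import *
np.set_printoptions(precision=4,suppress=True)
S={n:eyes.snapshot(n) for n in("side","top")}
cv2.imwrite("pics/a.png",cv2.resize(np.hstack([S["side"]["color"],S["top"]["color"]])[:,:,::-1],None,fx=.71,fy=.71))
for n,s in S.items():
    print(n,s["eye"],s["rotation"],ray(s,[280,210])[1]); save(s,n)
    for q in("key_grip","key_eye","key_tail","peg_free_pin","stand","cap_opener_eye","tee_scraper_eye"):
        print(q,[(np.round(r["xy"]),round(r["confidence"],2),onz(s,r["xy"],0.008)) for r in models.tip_of(s,q)[:4]])
print(robot.get_obs())
E
sed -i 's/np.array(s\["rotation"\])/rot(s)/' h.py
cat >> h.py <<'E'
def rot(s):
    r=np.array(s["rotation"],float)
    return r if r.shape==(3,3) else (Ro.from_euler("xyz",r) if r.shape==(3,) else Ro.from_quat(r)).as_matrix()
E
python3 t.py
```

```text
side [-0.0294  0.6683  0.7631] [ 0.9699 -0.0081 -2.5474] [ 0.4467 -0.694  -0.5646]
key_grip [(array([320., 230.]), 0.85, array([ 0.4355, -0.2436,  0.008 ])), (array([427., 235.]), 0.6, array([ 0.1993, -0.3779,  0.008 ]))]
key_eye [(array([346., 246.]), 0.73, array([ 0.3478, -0.2212,  0.008 ])), (array([318., 234.]), 0.26, array([ 0.429 , -0.2223,  0.008 ]))]
key_tail [(array([290., 225.]), 0.67, array([ 0.5081, -0.2183,  0.008 ])), (array([460., 255.]), 0.58, array([ 0.106 , -0.3472,  0.008 ]))]
peg_free_pin [(array([145., 206.]), 0.62, array([ 0.8826, -0.0648,  0.008 ]))]
stand [(array([194., 258.]), 0.7, array([0.6233, 0.0257, 0.008 ])), (array([350., 246.]), 0.56, array([ 0.3414, -0.227 ,  0.008 ]))]
cap_opener_eye [(array([183., 185.]), 0.62, array([ 0.8708, -0.2048,  0.008 ]))]
tee_scraper_eye []
top [ 0.33   -0.0854  1.4791] [ 0.0829  0.0099 -1.5931] [ 0.0747  0.0185 -0.997 ]
key_grip [(array([389., 287.]), 0.76, array([ 0.1951, -0.3879,  0.008 ])), (array([336., 207.]), 0.61, array([ 0.4442, -0.2301,  0.008 ]))]
key_eye [(array([333., 238.]), 0.81, array([ 0.3487, -0.2201,  0.
[... 380 characters left out ...]
 0.3, array([ 0.4488, -0.2362,  0.008 ]))]
cap_opener_eye [(array([252., 132.]), 0.71, array([0.6888, 0.0253, 0.008 ]))]
tee_scraper_eye [(array([296., 132.]), 0.68, array([ 0.686 , -0.1128,  0.008 ]))]
{'time': 0.95, 'joint_positions': array([-1.3931,  0.0872,  1.3707, -0.    ,  1.6836, -0.1031]), 'qvel': array([ 0.0006,  0.0009, -0.0019, -0.    , -0.0004, -0.0007]), 'joint_torque': array([ -0.0011, -34.005 , -30.2608,   0.0719,   0.0236,   0.    ]), 'tool_pos': array([ 0.1524, -0.5285,  0.4047]), 'ee_rot': array([3.1415, 0.0001, 0.2808]), 'wrist_force': array([ 0.1602, -0.1406, -0.2816]), 'wrist_torque': array([-0.0049, -0.0247, -0.0098]), 'finger_force': 0.0, 'width': 0.09368246168233832}
```

View pics/a.png

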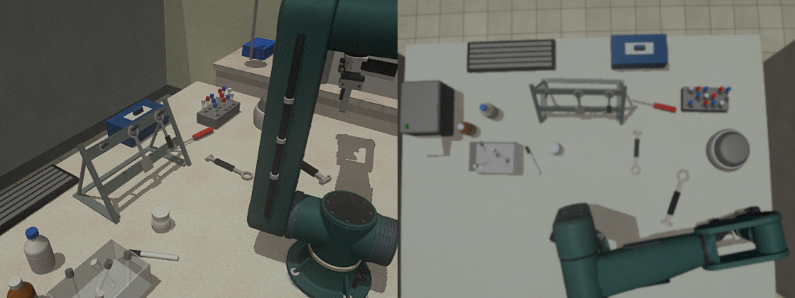

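Candidates: key A with eye at (333,238) and tail at (336,185) in top; key B with eye at (401,250) and tail at (376,314). A measures 165 mm eye to tail and B about 207 mm (170 expected), so A is the smaller. I'll confirm that in a crop and measure the stand.

```bash
cat > t2.py <<'E'
from h import *
np.set_printoptions(precision=4,suppress=True)
t=eyes.snapshot("top");s=eyes.snapshot("side")
c=lambda im,x,y,w,h:cv2.resize(im["color"][y:y+h,x:x+w,::-1],(400,300),interpolation=cv2.INTER_CUBIC)
cv2.imwrite("pics/b.png",np.vstack([np.hstack([c(t,300,170,160,120),c(t,180,95,160,120)]),np.hstack([c(s,100,120,200,150),c(s,120,170,80,60)])]))
g=lambda p,q:[r["xy"] for r in models.tip_of(p,q)[:1]]
P={}
for q in("peg_free_pin","cap_opener_eye","tee_scraper_eye"):
    a,b=g(t,q),g(s,q)
    for im,x in((t,a),(s,b)):
        if x: print(q,x[0],onz(im,x[0],.2))
    if a and b: print("tri",tri(t,a[0],s,b[0]))
a,b=g(t,"stand"),g(s,"stand")
for im,x in((t,a),(s,b)):
    if x: print("stand",x[0],onz(im,x[0],0))
for q,z in(("key_eye",.008),("key_tail",.008),("key_grip",.008)):
    for im in(t,s):
        for r in models.tip_of(im,q): 
            p=onz(im,r["xy"],z)
            if np.hypot(p[0]-.44,p[1]+.23)<.12: print(q,r["xy"],p)
E
python3 t2.py
```

```text
peg_free_pin [259.2, 145.8] [ 0.6025 -0.0088  0.2   ]
peg_free_pin [143.2, 206.6] [0.6522 0.1249 0.2   ]
tri (array([0.6616, 0.0386, 0.1434]), np.float64(0.12639037557318297))
cap_opener_eye [255.6, 130.1] [0.6464 0.0004 0.2   ]
cap_opener_eye [184.1, 185.5] [0.6398 0.0163 0.2   ]
tri (array([0.651 , 0.0024, 0.1887]), np.float64(0.004343012567808421))
tee_scraper_eye [294.8, 131.3] [ 0.6404 -0.1068  0.2   ]
tee_scraper_eye [219.5, 163.1] [ 0.6402 -0.1058  0.2   ]
tri (array([ 0.6407, -0.1067,  0.1994]), np.float64(0.000418836847871959))
stand [255.6, 147.4] [0.6403 0.0147 0.    ]
stand [191.0, 258.8] [0.6355 0.0244 0.    ]
key_eye [335.9, 238.9] [ 0.3469 -0.2284  0.008 ]
key_eye [348.9, 244.4] [ 0.3452 -0.2312  0.008 ]
key_tail [339.1, 184.7] [ 0.5147 -0.2436  0.008 ]
key_tail [293.8, 222.1] [ 0.5072 -0.2335  0.008 ]
key_grip [337.4, 211.1] [ 0.4326 -0.2357  0.008 ]
key_grip [315.1, 229.5] [ 0.4449 -0.2371  0.008 ]
```

View pics/b.png

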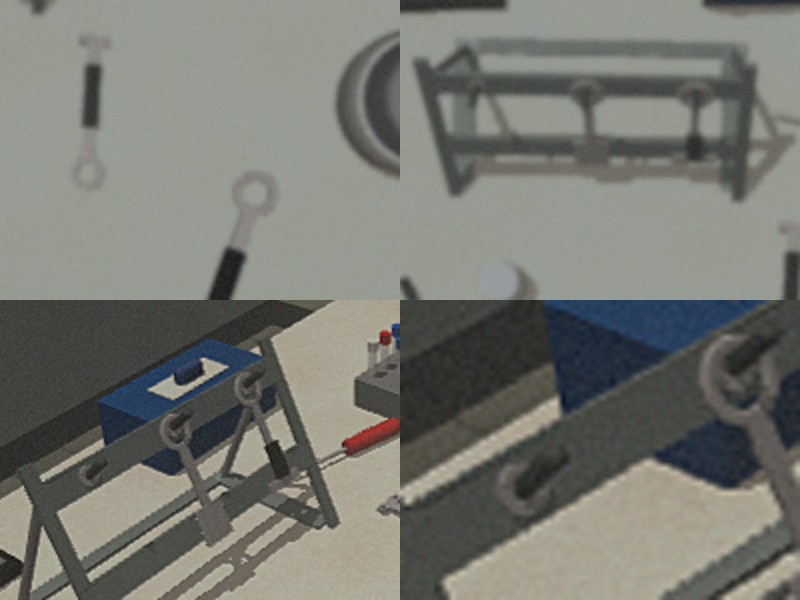

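The crop shows key A at top (335,239) with the visibly smaller ring, so it is the one to take. The free peg is the leftmost, foot at about (143,208) in side and (211,130) in top. Moving above key A.

Request:
{"method": "step_arm", "body": {
  "commands": [
    [[44.6, -25.6, 13, 0, 0, 0, 60], [44.6, -25.6, 13, 0, 0, 0, 60], [44.6, -25.6, 13, 0, 0, 0, 60], [44.6, -25.6, 13, 0, 0, 0, 60], [44.6, -25.6, 13, 0, 0, 0, 60], [44.6, -25.6, 13, 0, 0, 0, 60], [44.6, -25.6, 13, 0, 0, 0, 60], [44.6, -25.6, 13, 0, 0, 0, 60], [0, 0, 0, 0, 0, 0.163, 60], [0, 0, 0, 0, 0, 0.163, 60], [0, 0, 0, 0, 0, 0, 60], [0, 0, 0, 0, 0, 0, 60]]
  ]
}}

```text
time: 3.25
tool_pos: [0.4384, -0.2329, 0.3008]
ee_rot: [3.141, -0.0, -0.043]
wrist_force: [-0.1, 0.5, -0.7]
width: 0.0602
finger_force: 0.0
```

```bash
cat > fit.py <<'E'
from h import *
from scipy.optimize import least_squares
def frame(p):
    x,y,ps=p[:3];f=np.array([np.cos(ps),np.sin(ps),0]);z=np.array([0,0,1.]);l=np.cross(z,f)
    c,s_=np.cos(np.radians(65)),np.sin(np.radians(65))
    return np.array([x,y,.2]),f,l,f*c+z*s_,-f*s_+z*c,(z-f)/2**.5
if __name__=="__main__":
    np.set_printoptions(precision=4,suppress=True)
    t=eyes.snapshot("top");s=eyes.snapshot("side")
    def model(p):
        o,f,l,u,n,pz=frame(p);e=o-.007*u+.004*n
        return [(s,o,[143.5,207.5]),(s,o+.042*pz,[152,201]),(s,e-.12*l,[183.7,185.5]),(s,e-.24*l,[219.5,163.1]),
                (t,e-.12*l,[255,131.5]),(t,e-.24*l,[296.5,132]),(t,o+.03*pz,[210.5,131.5])]
    R=lambda p:np.concatenate([proj(im,P)-m for im,P,m in model(p)])
    r=least_squares(R,[.65,.12,0],loss="soft_l1");print(r.x,r.fun.reshape(-1,2))
    for im,n in((t,"top"),(s,"side")):
        print(n,[proj(im,P) for i,P,m in model(r.x) if i is im])
    g=models.tip_of(t,"key_eye"),models.tip_of(t,"key_grip"),models.tip_of(t,"key_tail")
    for q in g:
        for k in q: print(k["xy"],onz(t,k["xy"],.008),round(k["confidence"],2))
    o=robot.get_obs();print(o["tool_pos"],o["ee_rot"],o["time"],o["joint_positions"])
    a=t["color"][95:245,170:370,::-1];b=s["color"][130:280,100:300,::-1]
    cv2.imwrite("pics/c.png",np.hstack([cv2.resize(k,(400,300),interpolation=cv2.INTER_CUBIC) for k in(a,b)]))
E
python3 fit.py
```

```text
[0.6505 0.1269 0.0019] [[-0.4439 -0.1801]
 [-0.4149 -1.3541]
 [ 2.0709 -0.6138]
 [ 0.7245  0.0087]
 [-1.6393 -0.0996]
 [ 0.5625 -1.7558]
 [-2.2422  4.1915]]
top [array([253.3607, 131.4004]), array([297.0625, 130.2442]), array([208.2578, 135.6915])]
side [array([143.0561, 207.3199]), array([151.5851, 199.6459]), array([185.7709, 184.8862]), array([220.2245, 163.1087])]
[400.0, 247.8] [ 0.3149 -0.4252  0.008 ] 0.7
[330.9, 241.0] [ 0.3408 -0.2128  0.008 ] 0.58
[388.4, 290.8] [ 0.1846 -0.3845  0.008 ] 0.66
[336.5, 211.7] [ 0.4308 -0.2328  0.008 ] 0.62
[379.5, 316.7] [ 0.1069 -0.3545  0.008 ] 0.89
[ 0.4384 -0.233   0.3007] [ 3.1415 -0.0001 -0.045 ] 3.5 [-0.6027  0.0127  1.6566 -0.0001  1.4721  1.013 ]
```

View pics/c.png

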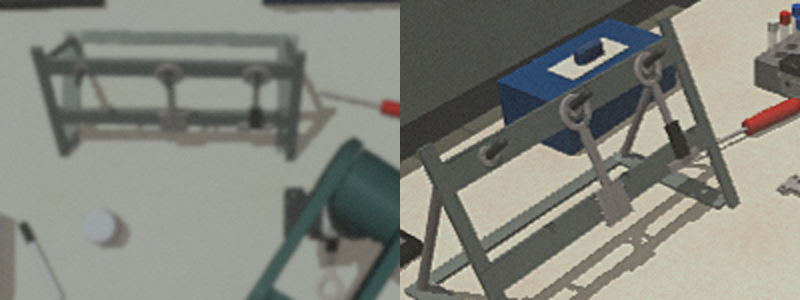

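```bash
cat > fit2.py <<'E'
from fit import *
np.set_printoptions(precision=4,suppress=True)
t=eyes.snapshot("top");s=eyes.snapshot("side")
def model(p):
    o,f,l,u,n,pz=frame(p);e=o-.007*u+.004*n;c=o-.12*l;w=.18*l
    T=c+u*.035/np.sin(np.radians(65));B=c-u*.2/np.sin(np.radians(65))
    return [(s,o,[143.5,207.5]),(s,o+.042*pz,[152,201]),(s,e-.12*l,[183.7,185.5]),(s,e-.24*l,[219.5,163.1]),
      (t,e-.12*l,[255,131.5]),(t,e-.24*l,[296.5,132]),(t,T+w,[190,119.5]),(t,T-w,[319.5,122]),(s,T+w,[114,203.5]),(s,T-w,[232.5,140]),
      (s,B-w,[266,232]),(t,B+w,[203,173.5]),(t,B-w,[315.5,174])]
R=lambda p:np.concatenate([proj(im,P)-m for im,P,m in model(p)])
r=least_squares(R,[.65,.12,0],loss="soft_l1");print(r.x,r.fun.reshape(-1,2))
E
python3 fit2.py
```

```text
[ 0.6513  0.1257 -0.026 ] [[-0.3152 -0.5716]
 [-0.6023 -1.5614]
 [ 3.2117 -0.4541]
 [ 2.8958  0.5486]
 [-1.2873  0.79  ]
 [ 0.9393  0.3344]
 [-4.4244  0.973 ]
 [ 0.7178 -1.5653]
 [-2.7314 -0.3565]
 [-2.0368 -3.1639]
 [ 0.8968 -1.4387]
 [-2.0582  0.5855]
 [ 0.0482  0.2955]]
```

Request:
{"method": "step_arm", "body": {
  "commands": [
    [[0, 0, 30, 0, 0, 0, 60], [0, 0, 30, 0, 0, 0, 60], [0, 0, 25, 0, 0, 0, 60], [0, 0, 12, 0, 0, 0, 60], [0, 0, 0, 0, 0, 0, 60], [0, 0, 0, 0, 0, 0, 60]]
  ]
}}

```text
time: 4.35
tool_pos: [0.439, -0.2331, 0.2049]
ee_rot: [3.14, -0.002, -0.045]
wrist_force: [-0.9, 0.1, 0.2]
width: 0.0601
finger_force: 0.0
```

Request:
{"method": "step_arm", "body": {
  "commands": [
    [[0, 0, 2.5, 0, 0, 0, 60], [0, 0, 0, 0, 0, 0, 10], [0, 0, 0, 0, 0, 0, 10], [0, 0, 0, 0, 0, 0, 10], [0, 0, 0, 0, 0, 0, 10], [0, 0, 0, 0, 0, 0, 10], [0, 0, 0, 0, 0, 0, 10]]
  ]
}}

```text
time: 5.22
tool_pos: [0.4385, -0.2327, 0.2012]
ee_rot: [-3.141, 0.0, -0.045]
wrist_force: [-0.5, 1.7, 0.2]
width: 0.0197
finger_force: 29.8
```

Request:
{"method": "step_arm", "body": {
  "commands": [
    [[0, 0, -30, 0, 0, 0, 10], [0, 0, -50, 0, 0, 0, 10], [0, 0, -50, 0, 0, 0, 10], [0, 0, -20, 0, 0, 0, 10], [0, 0, 0, 0, 0, 0, 10], [0, 0, 0, 0, 0, 0, 10]]
  ]
}}

```text
time: 5.98
tool_pos: [0.4381, -0.2326, 0.3493]
ee_rot: [-3.14, 0.003, -0.045]
wrist_force: [0.5, 0.4, -0.6]
width: 0.0198
finger_force: 29.8
```

```bash
cat > key.py <<'E'
from h import *
np.set_printoptions(precision=4,suppress=True)
t=eyes.snapshot("top");s=eyes.snapshot("side");o=robot.get_obs()
R=Ro.from_euler("xyz",o["ee_rot"]).as_matrix();p=o["tool_pos"];print(p,o["ee_rot"],o["time"],o["width"],o["joint_positions"])
n=R[:,2];c=p+R@[0,0,.193]
for im,nm in((t,"top"),(s,"side")):
    for q in("key_eye","key_grip","key_tail"):
        for k in models.tip_of(im,q):
            e,d=ray(im,k["xy"]);P=e+d*((c-e)@n)/(d@n)
            v=R.T@(P-p)
            if np.linalg.norm(v)<.35 and abs(v[1])<.06: print(nm,q,np.round(k["xy"]),round(k["confidence"],2),"tool",v)
x,y=map(int,proj(s,c));x0=min(max(x-100,0),360);y0=min(max(y-75,0),270)
print(x0,y0);cv2.imwrite("pics/k.png",cv2.resize(s["color"][y0:y0+150,x0:x0+200,::-1],(800,600),interpolation=cv2.INTER_CUBIC))
print("proj eye",proj(s,p+R@[-.0925,0,.193]),"grip",proj(s,c))
E
python3 key.py
```

```text
[ 0.4381 -0.2326  0.3489] [-3.1396  0.0036 -0.0453] 6.075 0.019975319560934235 [-0.6024 -0.0139  1.5858 -0.0002  1.5738  1.0137]
top key_eye [342. 236.] 0.73 tool [-0.0851  0.0031  0.193 ]
top key_eye [342. 207.] 0.4 tool [-0.0045  0.0026  0.193 ]
top key_grip [342. 206.] 0.62 tool [-0.002   0.0006  0.193 ]
side key_eye [323. 185.] 0.65 tool [-0.0129 -0.0101  0.193 ]
side key_eye [357. 193.] 0.59 tool [-0.0942  0.0071  0.193 ]
side key_grip [322. 181.] 0.96 tool [-0.0021  0.0065  0.193 ]
side key_tail [295. 175.] 0.68 tool [ 0.0677 -0.0083  0.193 ]
220 106
proj eye [354.453  194.3897] grip [320.2334 181.8368]
```

View pics/k.png

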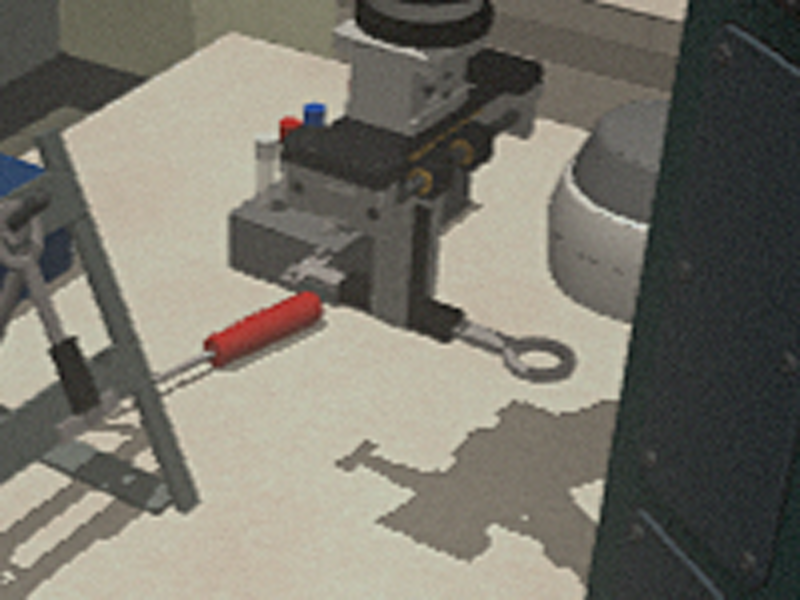

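Key held straight; the eye is at side (355,195), which agrees with tool x −94 mm, z 194 mm. Turning it around.

Request:
{"method": "step_arm", "body": {
  "commands": [
    [[0, 0, 0, 0, 0, -0.1866, 10], [0, 0, 0, 0, 0, -0.1866, 10], [0, 0, 0, 0, 0, -0.1866, 10], [0, 0, 0, 0, 0, -0.1866, 10], [0, 0, 0, 0, 0, -0.1866, 10], [0, 0, 0, 0, 0, -0.1866, 10], [0, 0, 0, 0, 0, -0.1866, 10], [0, 0, 0, 0, 0, -0.1866, 10], [0, 0, 0, 0, 0, -0.1866, 10], [0, 0, 0, 0, 0, -0.1866, 10], [0, 0, 0, 0, 0, -0.1866, 10], [0, 0, 0, 0, 0, -0.1866, 10], [0, 0, 0, 0, 0, -0.1866, 10], [0, 0, 0, 0, 0, -0.1866, 10], [0, 0, 0, 0, 0, -0.1866, 10], [0, 0, 0, 0, 0, -0.1866, 10], [0, 0, 0, 0, 0, -0.1866, 10], [0, 0, 0, 0, 0, 0, 10]]
  ]
}}

```text
time: 8.62
tool_pos: [0.4385, -0.2328, 0.3511]
ee_rot: [-3.142, -0.0, 3.125]
wrist_force: [0.1, -0.0, -1.2]
width: 0.0198
finger_force: 29.8
```

```bash
cat > plan.py <<'E'
from fit import *
np.set_printoptions(precision=4,suppress=True)
ST=[.651,.126,-.015]; EYE=np.array([-.094,0,.194])
if __name__=="__main__":
    o=robot.get_obs();p=o["tool_pos"];R=Ro.from_euler("xyz",o["ee_rot"]).as_matrix()
    F,f,l,u,n,pz=frame(ST);T=np.c_[-u,l,-n]
    rv=Ro.from_matrix(R.T@T).as_rotvec()
    print("now",p,o["ee_rot"],o["joint_positions"],"turn tool",rv)
    px=(f+np.array([0,0,1]))/2**.5;e=p+R@EYE-F
    print("eye in peg frame",e@px,e@l,e@pz)
    for d in(.15,.075,.015):
        t=F+pz*d-T@EYE;print(d,t,"shift tool(now axes)",1e3*R.T@(t-p),"final axes",1e3*T.T@(t-p))
    print("pz in tool",T.T@pz)
E
python3 plan.py
```

```text
now [ 0.4385 -0.2328  0.3511] [-3.1416 -0.0001  3.1248] [-0.6023 -0.0154  1.5828 -0.0001  1.5743 -2.1563] turn tool [-0.001  -1.1346 -0.0016]
eye in peg frame -0.11033053289577326 -0.3621311810197527 0.04965978599283508
0.15 [0.3294 0.1308 0.3029] shift tool(now axes) [115.1483 361.7531  48.2488] final axes [ 92.1194 361.9572 -83.3867]
0.075 [0.3824 0.13   0.2498] shift tool(now axes) [ 62.11   361.8496 101.2764] final axes [117.7709 361.9572 -12.9098]
0.015 [0.4249 0.1294 0.2074] shift tool(now axes) [ 19.6793 361.9268 143.6985] final axes [138.2921 361.9572  43.4718]
pz in tool [-0.342  -0.     -0.9397]
```

Request:
{"method": "step_arm", "body": {
  "commands": [
    [[20, 40, 0, 0, 0, 0, 10], [20, 45, 0, 0, 0, 0, 10], [20, 45, 0, 0, 0, 0, 10], [20, 45, 0, 0, 0, 0, 10], [20, 45, 0, 0, 0, 0, 10], [15, 45, 0, 0, 0, 0, 10], [0, 50, 0, 0, 0, 0, 10], [0, 47, 0, 0, 0, 0, 10], [0, 0, 0, 0, -0.162, 0, 10], [0, 0, 0, 0, -0.162, 0, 10], [0, 0, 0, 0, -0.162, 0, 10], [0, 0, 0, 0, -0.162, 0, 10], [0, 0, 0, 0, -0.162, 0, 10], [0, 0, 0, 0, -0.162, 0, 10], [0, 0, 0, 0, -0.162, 0, 10], [0, 0, 0, 0, 0, 0, 10], [0, 0, 0, 0, 0, 0, 10]]
  ]
}}

```text
time: 10.75
tool_pos: [0.3287, 0.1307, 0.3511]
ee_rot: [3.138, 1.131, 3.122]
wrist_force: [0.1, -0.0, -1.2]
width: 0.0197
finger_force: 29.8
```

```bash
python3 plan.py
```

```text
now [0.3287 0.1307 0.3511] [3.1381 1.1312 3.1224] [ 0.3608 -0.6599  2.2128 -0.6465  0.5846 -0.841 ] turn tool [-0.0003 -0.0032 -0.0018]
eye in peg frame 0.033185344586404826 -0.0003380412861008312 0.1841186749882221
0.15 [0.3294 0.1308 0.3029] shift tool(now axes) [43.41    0.0366 21.1518] final axes [43.4776  0.1071 21.0121]
0.075 [0.3824 0.13   0.2498] shift tool(now axes) [68.8348  0.0143 91.7108] final axes [69.1291  0.1071 91.4891]
0.015 [0.4249 0.1294 0.2074] shift tool(now axes) [ 89.1746  -0.0036 148.158 ] final axes [ 89.6503   0.1071 147.8706]
pz in tool [-0.342  -0.     -0.9397]
```

Request:
{"method": "step_arm", "body": {
  "commands": [
    [[0, 0, 30, 0, 0, 0, 10], [30, 0, 25, 0, 0, 0, 10], [35, 0, 22, 0, 0, 0, 10], [0, 0, 0, 0, 0, 0, 10], [0, 0, 0, 0, 0, 0, 10]]
  ]
}}

```text
time: 11.38
tool_pos: [0.3718, 0.1303, 0.2616]
ee_rot: [3.139, 1.136, 3.125]
wrist_force: [0.5, 0.4, -0.1]
width: 0.0198
finger_force: 29.8
```

```bash
cat > look.py <<'E'
from plan import *
import sys
t=eyes.snapshot("top");s=eyes.snapshot("side");o=robot.get_obs();p=o["tool_pos"];R=Ro.from_euler("xyz",o["ee_rot"]).as_matrix()
for im,nm,w in((s,"side",100),(t,"top",100)):
    F,f,l,u,n,pz=frame(ST)
    x,y=map(int,proj(im,F));x0,y0=max(x-50,0),y-45
    print(nm,x0,y0,"eye",proj(im,p+R@EYE),"foot",proj(im,F),"tip",proj(im,F+.042*pz),[np.round(k["xy"],1) for k in models.tip_of(im,"key_eye")])
    globals()["c"+nm]=cv2.resize(im["color"][y0:y0+w,x0:x0+w,::-1],(400,400),interpolation=cv2.INTER_CUBIC)
cv2.imwrite("pics/%s.png"%sys.argv[1],np.hstack([cside,ctop]))
E
python3 plan.py; python3 look.py l1
```

```text
now [0.3718 0.1303 0.2616] [3.1395 1.1359 3.1245] [ 0.3021 -0.4359  2.2852 -1.0342  0.335  -0.4238] turn tool [ 0.0002  0.0015 -0.0009]
eye in peg frame 0.001011556089758765 0.00011308180680664567 0.09103512561955118
0.15 [0.3294 0.1308 0.3029] shift tool(now axes) [-19.5814  -0.1216 -55.8638] final axes [-19.4997  -0.1515 -55.8923]
0.075 [0.3824 0.13   0.2498] shift tool(now axes) [ 6.1729 -0.1603 14.5757] final axes [ 6.1518 -0.1515 14.5847]
0.015 [0.4249 0.1294 0.2074] shift tool(now axes) [26.7764 -0.1912 70.9272] final axes [26.673  -0.1515 70.9662]
pz in tool [-0.342  -0.     -0.9397]
side 93 162 eye [161.4182 188.9252] foot [143.1955 207.0348] tip [151.535  199.4725] [array([393.6, 208.5]), array([165.1, 187.5])]
top 159 84 eye [205.2131 147.5495] foot [209.8296 129.6723] tip [207.8896 137.8785] [array([398.5, 247.3]), array([206.7, 149.7])]
```

View pics/l1.png

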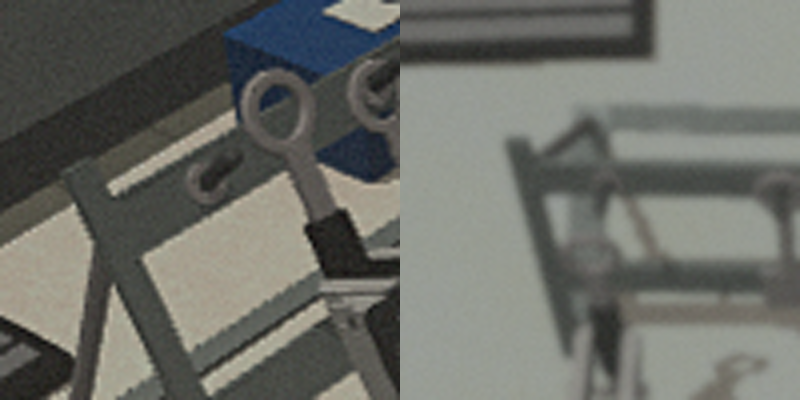

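The wrist is near its joint range (q4 −1.03), so I'll tilt the key steeper, about square to the peg, keeping the eye in place. It will swing down to the strip on release.

Request:
{"method": "step_arm", "body": {
  "commands": [
    [[-21.9, 0, -9.1, 0, 0.11, 0, 10], [-21.9, 0, -9.1, 0, 0.11, 0, 10], [-21.9, 0, -9.1, 0, 0.11, 0, 10], [0, 0, 0, 0, 0, 0, 10], [0, 0, 0, 0, 0, 0, 10]]
  ]
}}

```text
time: 12.2
tool_pos: [0.38, 0.1282, 0.3216]
ee_rot: [-3.135, 0.846, 3.119]
wrist_force: [0.0, 0.3, -1.9]
width: 0.0198
finger_force: 29.8
```

```bash
cat > plan2.py <<'E'
from plan import *
o=robot.get_obs();p=o["tool_pos"];R=Ro.from_euler("xyz",o["ee_rot"]).as_matrix()
F,f,l,u,n,pz=frame(ST);px=(f+np.array([0,0,1]))/2**.5;e=p+R@EYE-F
print(p,o["ee_rot"],o["joint_positions"],"eye in peg",1e3*np.array([e@px,e@l,e@pz]))
print("tool axes of peg x,y,z\n",np.c_[R.T@px,R.T@l,R.T@pz])
for d in(.05,.018): print(d,1e3*R.T@(F+pz*d-(p+R@EYE)))
E
python3 plan2.py
```

```text
[0.38   0.1282 0.3216] [-3.1345  0.8461  3.1192] [ 0.2676 -0.4624  2.0972 -0.3445  0.7131 -1.1102] eye in peg [-0.0861 -4.7771 89.6637]
tool axes of peg x,y,z
 [[-0.9981  0.0049 -0.0607]
 [ 0.0057  0.9999 -0.0123]
 [ 0.0606 -0.0126 -0.9981]]
0.05 [ 2.3434  5.2657 39.5325]
0.018 [ 4.2845  5.6599 71.4711]
```

Request:
{"method": "step_arm", "body": {
  "commands": [
    [[1, 4.5, 15, 0, 0, 0, 10], [1.2, 0, 20, 0, 0, 0, 10], [0, 0, 0, 0, 0, 0, 10], [0, 0, 0, 0, 0, 0, 10]]
  ]
}}

```text
time: 12.7
tool_pos: [0.4047, 0.132, 0.2966]
ee_rot: [-3.134, 0.845, 3.12]
wrist_force: [-0.1, -0.7, -1.9]
width: 0.0195
finger_force: 29.8
```

```bash
python3 plan2.py; python3 look.py l2
```

```text
[0.4047 0.132  0.2966] [-3.1343  0.8447  3.1198] [ 0.2583 -0.3709  2.091  -0.3706  0.6311 -1.0778] eye in peg [-0.5587 -0.4792 54.4119]
tool axes of peg x,y,z
 [[-0.9982  0.0045 -0.0592]
 [ 0.0052  0.9999 -0.012 ]
 [ 0.0592 -0.0123 -0.9982]]
0.05 [-0.2942  0.5351  4.431 ]
0.018 [ 1.6014  0.9198 36.3725]
side 93 162 eye [154.1815 196.6241] foot [143.1955 207.0348] tip [151.535  199.4725] [array([156. , 195.8])]
top 159 84 eye [207.3533 140.3207] foot [209.8296 129.6723] tip [207.8896 137.8785] [array([210.4, 138.5]), array([401.1, 248.8]), array([253.6, 146. ])]
```

View pics/l2.png

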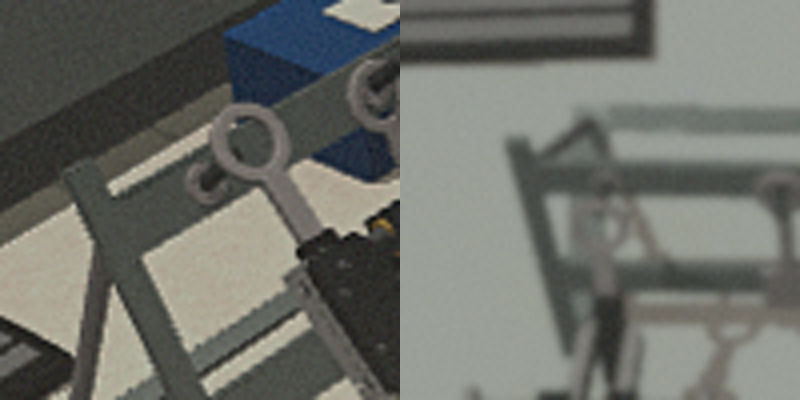

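```bash
cat > v.py <<'E'
from plan2 import *
t=eyes.snapshot("top");s=eyes.snapshot("side")
out=[]
for im,nm,x0,y0 in((s,"side",130,180),(t,"top",190,115)):
    for src in(cv2.imread(f"pics/{nm}.png"),im["color"][:,:,::-1]):
        c=cv2.resize(src[y0:y0+30,x0:x0+40],(400,300),interpolation=cv2.INTER_CUBIC);c=cv2.convertScaleAbs(c,alpha=1.3)
        for P,col in((F,(0,0,255)),(F+.042*pz,(0,255,0)),(p+R@EYE,(255,0,255))):
            q=((proj(im,P)-[x0,y0]+.5)*10).astype(int);cv2.circle(c,tuple(map(int,q)),3,col,-1)
        out.append(c)
cv2.imwrite("pics/v.png",np.vstack([np.hstack(out[:2]),np.hstack(out[2:])]))
print(tri(s,[155.5,197.7],t,[210.3,139.8]),p+R@EYE)
E
python3 v.py
```

```text
[0.4051 0.1321 0.298 ] [-3.1356  0.8471  3.1189] [ 0.2582 -0.3718  2.0892 -0.3702  0.6311 -1.0781] eye in peg [ 1.1184 -0.3515 55.4072]
tool axes of peg x,y,z
 [[-0.9981  0.0051 -0.0616]
 [ 0.0058  0.9999 -0.0114]
 [ 0.0616 -0.0117 -0.998 ]]
0.05 [1.4514 0.4067 5.3236]
0.018 [ 3.4242  0.7718 37.2606]
(array([0.6157, 0.1199, 0.2323]), np.float64(0.0010873784714808892)) [0.6126 0.1262 0.24  ]
```

View pics/v.png

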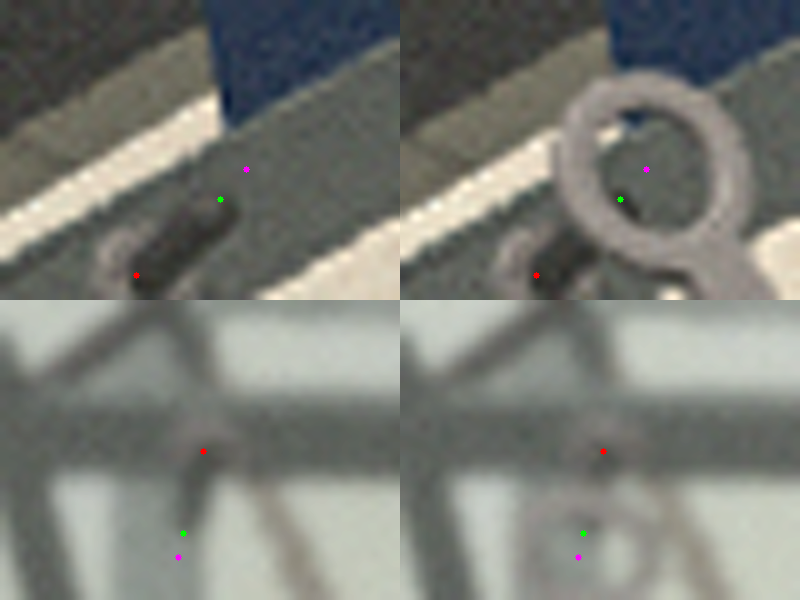

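Ring centre at side view (255,172) in the crop and the peg tip at (232,207) line up to about 2 mm. I'll shift about 2 mm in −y and push on.

Request:
{"method": "step_arm", "body": {
  "commands": [
    [[2, -1.8, 4, 0, 0, 0, 10], [0.8, 0, 10, 0, 0, 0, 10], [0.6, 0.1, 10, 0, 0, 0, 10], [0.6, 0.1, 8, 0, 0, 0, 10], [0, 0, 0, 0, 0, 0, 10], [0, 0, 0, 0, 0, 0, 10]]
  ]
}}

```text
time: 13.75
tool_pos: [0.4267, 0.1298, 0.2732]
ee_rot: [-3.135, 0.846, 3.119]
wrist_force: [-0.2, 0.8, -1.3]
width: 0.0197
finger_force: 29.8
```

```bash
python3 plan2.py; python3 look.py l3
```

```text
[0.4267 0.1298 0.2732] [-3.1352  0.8457  3.119 ] [ 0.2352 -0.2919  2.0863 -0.3847  0.5527 -1.0656] eye in peg [-1.405  -2.4072 22.4179]
tool axes of peg x,y,z
 [[-0.9982  0.005  -0.0603]
 [ 0.0058  0.9999 -0.0118]
 [ 0.0602 -0.0121 -0.9981]]
0.05 [ -3.0529   2.0907 -27.4746]
0.018 [-1.124  2.467  4.465]
side 93 162 eye [148.8382 202.9084] foot [143.1955 207.0348] tip [151.535  199.4725] [array([148.1, 206.2])]
top 159 84 eye [209.6814 134.4132] foot [209.8296 129.6723] tip [207.8896 137.8785] [array([208.3, 134.9]), array([400.5, 247.2])]
```

View pics/l3.png

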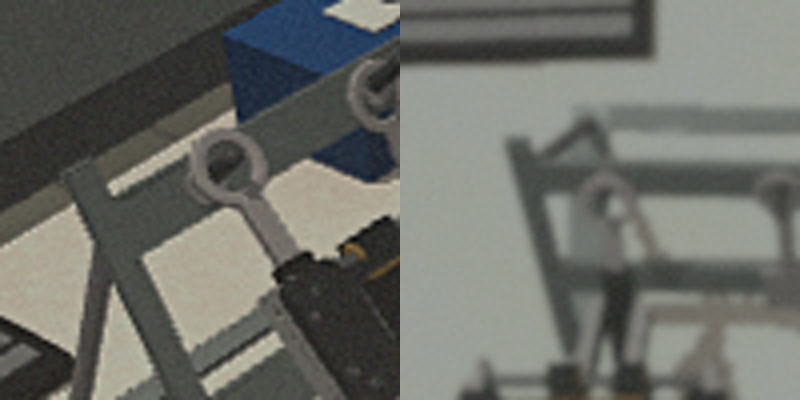

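The ring at side crop (228,168) encircles the peg, whose tip shows inside it, and there is no contact force. Pushing on.

Request:
{"method": "step_arm", "body": {
  "commands": [
    [[0.5, 0.8, 5, 0, 0, 0, 10], [0.2, 0, 4, 0, 0, 0, 10], [0, 0, 0, 0, 0, 0, 10], [0, 0, 0, 0, 0, 0, 10]]
  ]
}}

```text
time: 14.45
tool_pos: [0.4329, 0.1304, 0.2666]
ee_rot: [-3.135, 0.846, 3.119]
wrist_force: [-0.9, -0.1, -1.7]
width: 0.0199
finger_force: 29.8
```

Request:
{"method": "step_arm", "body": {
  "commands": [
    [[0, 0, 0, 0, 0, 0, 30], [0, 0, 0, 0, 0, 0, 50], [0, 0, 0, 0, 0, 0, 60], [0, 0, 0, 0, 0, 0, 60], [0, 0, 0, 0, 0, 0, 60], [0, 0, 0, 0, 0, 0, 60]]
  ]
}}

```text
time: 15.2
tool_pos: [0.4328, 0.1304, 0.2667]
ee_rot: [-3.135, 0.846, 3.119]
wrist_force: [0.6, -0.8, -0.9]
width: 0.0596
finger_force: 0.0
```

```bash
python3 look.py l4
```

```text
side 93 162 eye [146.9235 204.9248] foot [143.1955 207.0348] tip [151.535  199.4725] [array([151.4, 210.1])]
top 159 84 eye [209.9092 132.7653] foot [209.8296 129.6723] tip [207.8896 137.8785] [array([401.9, 248.6]), array([211.1, 130.2])]
```

View pics/l4.png

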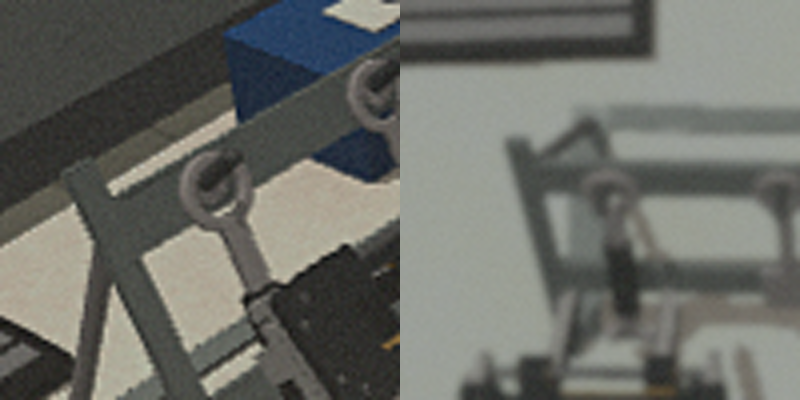

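The key hangs on the peg by its eye, at side crop (215,188), with the peg tip well through. Withdrawing.

Request:
{"method": "step_arm", "body": {
  "commands": [
    [[0, 0, -10, 0, 0, 0, 60], [0, 0, -25, 0, 0, 0, 60], [0, 0, -30, 0, 0, 0, 60], [0, 0, -30, 0, 0, 0, 60], [0, 0, 0, 0, 0, 0, 60], [0, 0, 0, 0, 0, 0, 60], [0, 0, 0, 0, 0, 0, 60], [0, 0, 0, 0, 0, 0, 60]]
  ]
}}

```text
time: 16.4
tool_pos: [0.3621, 0.1325, 0.3287]
ee_rot: [-3.134, 0.844, 3.119]
wrist_force: [-0.7, 0.0, 0.1]
width: 0.0604
finger_force: 0.0
```

```bash
python3 - <<'E'
from h import *
s=eyes.snapshot("side");t=eyes.snapshot("top")
f=lambda im,x,y:cv2.resize(im["color"][y:y+150,x:x+150,::-1],(400,400),interpolation=cv2.INTER_CUBIC)
cv2.imwrite("pics/e.png",np.hstack([f(s,90,140),f(t,170,90)]))
for q in("key_eye","key_tail","cap_opener_eye","tee_scraper_eye"): print(q,[np.round(k["xy"]) for k in models.tip_of(s,q)],[np.round(k["xy"]) for k in models.tip_of(t,q)])
print(robot.get_obs()["wrist_force"])
E
```

```text
key_eye [array([150., 209.])] [array([212., 130.]), array([402., 246.]), array([215., 154.])]
key_tail [array([460., 252.]), array([181., 284.])] [array([377., 315.])]
cap_opener_eye [array([184., 188.])] []
tee_scraper_eye [array([220., 163.]), array([147., 211.])] [array([300., 130.]), array([254., 130.])]
[-0.12825908  0.39982314 -0.28277935]
```

View pics/e.png

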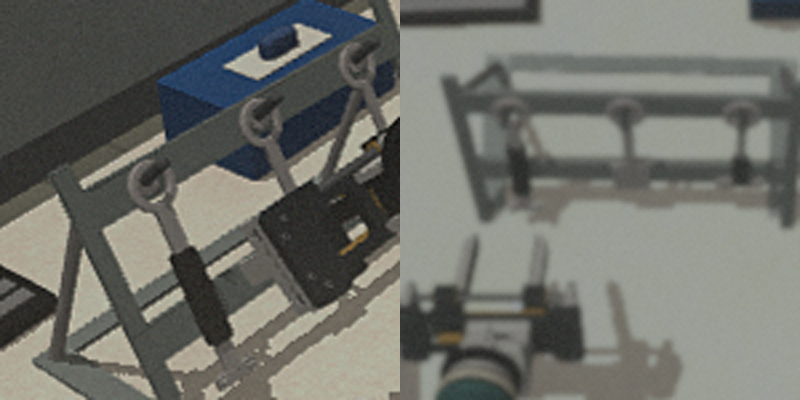

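The key hangs flat on the free peg (eye at side (150,209), tail at (181,284)), the other two tools are in place and the gripper is clear. Handing in.

```bash
python3 -c "
from bench import robot
print(robot.close_job())"
```

```text
the job is handed in; nothing more can be done
None
```

The smaller rotor key hangs by its eye on the free (left) peg, pushed past the tip with the handle down; the last pictures show both other tools still on their pegs and the gripper clear, and I handed the job in at about 16.5 s (no verdict came back).

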